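# Hold a photometer cell in the light of the inspection stand

## Task

The longest glass cell of the plating-bath photometer is to be checked for scratches on the inspection stand: turn the stand's lamp switch fully on (a quarter turn clockwise, up to its stop), then take that cell out of its rack with the fingers on its two long frosted sides only, never on the clear windows at its ends. Lower it into the light path about midway between lamp and camera, upright and lined up so that the light goes in through one end window and out through the other, without knocking it against the stand, and finish while still holding it there without moving, nothing else carrying it. Leave the two shorter cells in the rack and the sample bottle as they are.

Things in the scene. Friction and masses are not known exactly. Their poses are not given: they have to be found in the camera images.
- stand: inspection stand, fixed to the bench; origin on the bench under the middle of the light path, y along the light path, z up. An aluminium rail base 80 mm (x) by 310 mm (y), 16 mm high, carries lamp and camera on posts. Towards the robot, at x = -93 to -177 mm, y = +-42 mm, stands the grey switch console, top 50 mm above the bench
- lamp_face (a point): centre of the lit face of the black round lamp head, 120 mm above the bench and 69 mm from the middle of the light path; the head is 55 mm across and reaches 81 mm back from here, on a post
- lens_face (a point): centre of the front of the camera's black lens, 120 mm above the bench, facing the lamp from 138 mm away; the lens is 38 mm across, behind it is a 44 mm square body reaching 79 mm back from here, on a post
- light_mid (a point): middle of the light path, 120 mm above the bench, half-way between lamp and camera; same axes as the stand: the light runs along its y axis
- lamp_switch (a joint): black rotary lamp switch on top of the console, vertical axis, turns clockwise seen from above: 0 = off (its grip bar along the x axis of the stand), 1.571 rad = fully on (stop). It starts between 0 and 0.3 and stays where it is left; turning takes about 0.04 Nm
- lamp_switch_grip (a point): on the axis of the lamp switch, 87 mm above the bench. The switch's grip is an upright bar 38 mm long, 14 mm thick, from 64 to 94 mm above the bench (below it a disc of 40 mm diameter, top at 64 mm); turns with the switch: the bar lies along this point's x axis, z up
- long_cell_mid (a point): centre (half-way up) of the longest of the three glass cells: an open-topped box 52.5 mm long (x axis), 12.5 mm wide (y), 45 mm high (z), about 45 g. The two long sides (facing +-y, 12.5 mm apart) are frosted; the two narrow ends (facing +-x) are the clear windows. It stands in the rack with its centre 26.5 mm and its top 49 mm above the bench, and lifts straight up
- window_a (a point): middle of the long cell's clear end window at its +x end, 26 mm from the centre of the cell
- window_b (a point): middle of the long cell's clear end window at its -x end, 26 mm from the centre of the cell
- rack: dark wooden cell rack, fixed, 216 mm long (x axis) by 46 mm wide (y), top 14 mm above the bench; three slots in a row along x, 72 mm apart, each 55.5 by 15.5 mm and 10 mm deep, one cell in the middle of each with its length along x; which cell is in which slot varies. Origin on the bench under its middle
- mid_cell_mid (a point): centre of the middle-sized glass cell, 22.5 mm long, else like the long one; stays in the rack
- short_cell_mid (a point): centre of the shortest glass cell, 12.5 mm long, else like the long one; stays in the rack
- sample_bottle: closed amber sample bottle, 52 mm across, 80 mm high, standing loose on the bench beyond the rack; origin at the centre of its underside; leave it alone
Things that resemble listed ones, but are neither listed nor needed, are in the scene too. What is shaped like the part that bears long_cell_mid but orange or turquoise is not meant.

How it is judged:
On the way, in this order (a step that is already met when the one before it is completed fails the run):
1. the lamp switch is turned fully on (value of joint lamp_switch above 1.4 rad), for 0.2 s.
2. the long cell is lifted clear of the rack between the fingers, by both frosted sides (height (world z) of long_cell_mid above 0.06 m and contact force between the fingers and long_cell_c0 above 1 N and contact force between the fingers and long_cell_c1 above 1 N), for 0.2 s.
At the end, for the whole second after the job is handed in: Switch beyond 1.4 rad; long cell held still by both frosted sides (over 1 N each), within 0.2 rad of upright, clear of stand and rack; both windows within 6 mm sideways and 14 mm in height of the light axis, cell within 30 mm of mid-way; other cells and bottle moved under 15 mm (value of joint lamp_switch above 1.4 rad and x of window_a in the frame of light_mid between -0.006 and 0.006 m and z of window_a in the frame of light_mid between -0.014 and 0.014 m and x of window_b in the frame of light_mid between -0.006 and 0.006 m and z of window_b in the frame of light_mid between -0.014 and 0.014 m and y of long_cell_mid in the frame of light_mid between -0.03 and 0.03 m and angle between long_cell_mid's own z axis and vertical below 0.2 rad and contact force between the fingers and long_cell_c0 above 1 N and contact force between the fingers and long_cell_c1 above 1 N and contact force between long_cell and stand below 0.2 N and contact force between long_cell and rack below 0.2 N and linear speed of long_cell below 0.02 m/s and distance of each of mid_cell_mid, short_cell_mid, sample_bottle from where it was at the start of the episode below 0.015 m); the arm keeps its last pose, push and grip.
It fails at once if the fingers touch a clear end window of the long cell (contact force between the fingers and long_cell_c2 above 0.5 N or contact force between the fingers and long_cell_c3 above 0.5 N).
It fails at once if the long cell is knocked against the stand (contact force between long_cell and stand above 1 N).
It fails at once if a shorter cell or the bottle is disturbed (distance of any of mid_cell_mid, short_cell_mid, sample_bottle from where it was at the start of the episode above 0.015 m).
It also fails if it takes over 51 s, if anything falls off the work surface, if the arm or the gripper's body presses on something with over 40 N, if the wrist force passes 120 N, or if a joint passes its speed limit or range.

## Robot

A 7-joint arm with a two-finger parallel gripper is mounted at the origin on the work surface. World frame = base frame: x ahead of the robot, y to its left, z up, the work surface at z = 0. Lengths are in m, angles in rad, forces in N, time in s.
With the tool pointing down it reaches from about 0.4 to 0.85 m from the base axis. Payload 10.4 kg.
Tool frame: the origin (TCP) lies midway between the tips of the shut fingers; the grasp point (between the pads) lies 19 mm behind it; z points along the fingers, y is the direction in which the jaws open and shut (so a half turn about z gives the same grasp; the last joint's range is limited). The gripper opens to 85 mm and grips with 20 to 120 N. Pads are 22 mm wide; open, the fingers measure 114 mm over their backs; the gripper's body (76 mm by 85 mm) begins 54 mm behind the grasp point. The pads swing forward as they close: fully open they stand 13 mm farther back than shut.
Start: joints at [-1.135, 0.332, -0.065, 1.46, 0.022, 1.35, -0.088], TCP at [0.277, 0.56, 0.231] pointing down, gripper open.
Joint ranges: [-2.6, 2.6], [-0.5, 2.12], [-1.47, 1.34], [0.16, 2.42], [-1.27, 4.41], [0.06, 2.06], [-2.6, 2.6]. Speed limits (rad/s): [2.22, 2.22, 2.79, 2.79, 3.14, 3.14, 3.14].

## Interface

Orientations are given as a unit quaternion [x, y, z, w].
In Python, from workcell import get_obs, camera, calibration, hand_in gives the robot as it stands.
- The arm moves only by the shell command python3 -m handwheel 'ROWS' [FORCE]. ROWS is JSON, a list of rows, each an object with "jaw": the finger opening in mm, from 0 to 85.4; "delta_pos": the shift along the tool's x, y, z scaled (see below), a list of three; "turn": the turn about the tool's z scaled (see below). In form: [{"jaw": jaw, "delta_pos": [tx, ty, tz], "turn": turn}, ...]. A call has 1 to 10 rows; each row is the pose to reach, as a shift and turn from the pose commanded when the call began, along the tool's axes at that moment, turning the shorter way round; what a row does not reach only later rows make up. The controller multiplies each number of a shift by 1 m and each number of a turn by pi rad. A row lasts 1/12 s, in which the tool goes at most 41.7 mm and 7.16 degrees, less where a joint would pass 70% of its speed; a pose out of reach is approached as far as the arm can. A call with a number of a shift or a turn outside -1 to 1 is refused whole. A call with a gripper value outside its range is refused whole. The fingers move at their own pace and stop on an object; FORCE is the grip in N (left out, the last holds). Time passes only in rows, so rows that repeat a pose let the fingers close. It gives the time, the measured TCP pose, the force and the opening at its end, in the units of the state.
- get_obs(): the state, without advancing time (a new reading comes with each control period).
- camera(name): name is "scene" or "top" or "wrist"; returns the picture (384x512x3 uint8, red, green, blue); there is no depth.
- calibration(name): a dict with "mtx" (3x3 intrinsics, pixels), "rvec" (rotation vector, rad) and "tvec" (3), from world to camera coordinates, as OpenCV has them. Camera axes: x right, y down, z forward; pixel columns grow to the right and rows downward; lengths in m; the calibration is good to about 2 mm. A picture is of the moment at which its call begins: read the wrist's pose just before it. calibration takes no time and is no camera call; for the wrist camera it gives the pose at the moment of the call.
- hand_in(): hands the job in, once; it reports no verdict.
The state is a dict: "clock": time; "joint_pos": joint angles; "joint_velocities": joint speeds; "tau": joint torques, N m; "position": TCP position; "ee_rot": TCP orientation; "ft_force": force on the tool from outside, world axes, zero at the start; "torque": the same for the moment, N m; "grip_width": opening from 0.0 (shut) to 1.0 (fully open).
Only numpy, scipy, OpenCV 4.12 (cv2) and the standard library are available. Lean on these libraries where they do the work, as an engineer would, in place of code of your own. Each camera call takes 0.05 s, during which the arm holds its last target.

## Working session

There is one attempt and no reset: what is moved stays moved. The work goes in short steps, Python scripts to look and compute and a shell command to move; the robot and the scene stay as the last step left them, time stands still between calls to the robot, and variables do not carry over. Pictures are saved under pics/ and viewed, and the job is handed in when it is done.

```bash
mkdir -p pics; ls; python3 - <<'E'
from workcell import *
import cv2
o=get_obs();print(o)
for n in("scene","top","wrist"):
    c=calibration(n);print(n,c)
    cv2.imwrite(f"pics/{n}0.png",camera(n)[:,:,::-1])
E
```

```text
pics
{'clock': 0.0, 'joint_pos': array([-1.13457904,  0.33287355, -0.0646892 ,  1.46095804,  0.02157793,
        1.34990124, -0.08851518]), 'joint_velocities': array([-0.00024814, -0.00019426,  0.00066998,  0.00243141,  0.00038273,
       -0.00194324,  0.00113822]), 'tau': array([ 9.93626327e-05, -6.25461459e+01,  4.93236165e-02, -3.91598725e+01,
        1.62258436e-02,  1.00973609e-02, -1.46420305e-06]), 'position': array([0.27663934, 0.56001366, 0.23050686]), 'ee_rot': array([ 2.27405970e-01,  9.73799775e-01, -7.09196166e-04, -1.39974396e-04]), 'ft_force': array([-0.00612083, -0.16597354,  0.03444812]), 'torque': array([0.00167363, 0.00147584, 0.01502163]), 'grip_width': 0.9982842003881245}
scene {'mtx': array([[402.89531298,   0.        , 260.59550504],
       [  0.        , 402.89531298, 191.7539727 ],
       [  0.        ,   0.        ,   1.        ]]), 'rvec': array([ 1.17566001,  2.11313873, -1.15293445]), 'tvec': array([ 0.28241559, -0.21363658,  1.27289742])}
top {'mtx': array([[397.90221952,   0.        , 247.11610678],
       [  0.        , 397.90221952, 183.32628095],
       [  0.        ,   0.        ,   1.        ]]), 'rvec': array([ 2.12536982, -2.1412063 ,  0.14005772]), 'tvec': array([0.05401712, 0.59490656, 0.83393223])}
wrist {'mtx': array([[277.03933086,   0.        , 253.85753692],
       [  0.        , 277.03933086, 192.19943706],
       [  0.        ,   0.        ,   1.        ]]), 'rvec': array([-2.43395455, -1.51280427, -0.2362857 ]), 'tvec': array([-0.62366825, -0.03934735,  0.38055212])}
```

View pics/scene0.png

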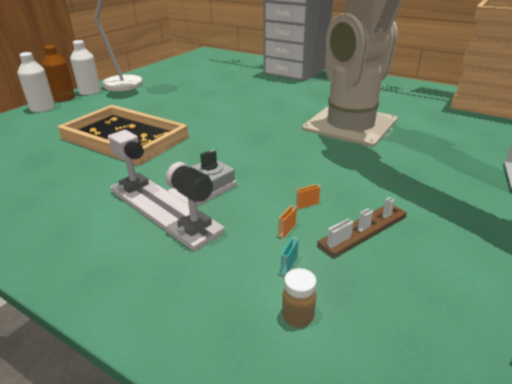

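View pics/top0.png

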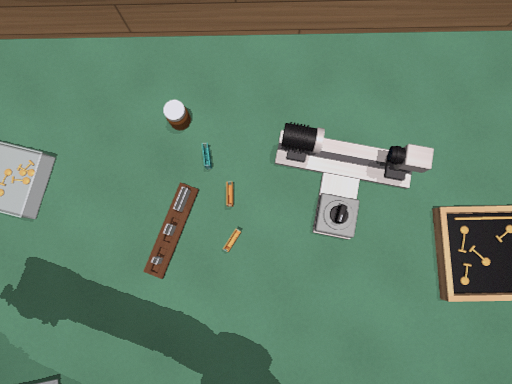

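View pics/wrist0.png

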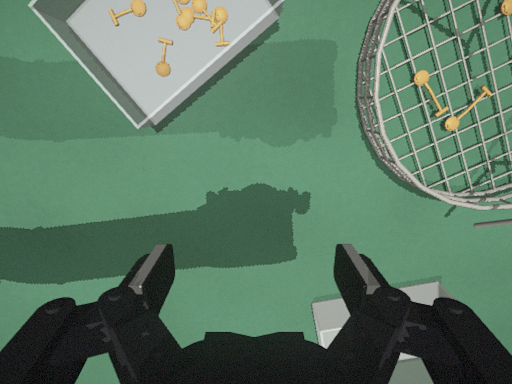

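The scene view shows the stand at left (~(165,190)), its console and switch (208,160), and the rack (365,228) with the long cell in its near-left slot. In the top view the rack is at (172,230) with the long cell at (181,200). The switch is at (339,214), the lamp at left (302,138), the camera at right (415,158), and the bottle at (177,115). I'll zoom in.

```bash
cat > h.py <<'E'
import numpy as np, cv2
from workcell import *
def cal(n):
    c=calibration(n);R=cv2.Rodrigues(np.array(c["rvec"]))[0];return np.array(c["mtx"]),R,np.array(c["tvec"]).ravel()
def ray(n,px,z,c=None):
    K,R,t=c or cal(n);o=-R.T@t;d=R.T@np.linalg.inv(K)@np.array([px[0],px[1],1.]);s=(z-o[2])/d[2];return o+s*d
def proj(n,p,c=None):
    K,R,t=c or cal(n);q=K@(R@np.array(p,float)+t);return q[:2]/q[2]
E
python3 - <<'E'
import cv2
from h import *
im=cv2.imread("pics/top0.png")
a=im[90:250,260:450];cv2.imwrite("pics/t_stand.png",cv2.resize(a,None,fx=4,fy=3.75*4/3.75*0.9375,interpolation=cv2.INTER_CUBIC) if 0 else cv2.resize(a,None,fx=3.7,fy=3.7,interpolation=cv2.INTER_CUBIC))
a=im[170:290,130:260];cv2.imwrite("pics/t_rack.png",cv2.resize(a,None,fx=5,fy=5,interpolation=cv2.INTER_CUBIC))
im=cv2.imread("pics/scene0.png")
a=im[120:245,100:245];cv2.imwrite("pics/s_stand.png",cv2.resize(a,None,fx=4.5,fy=4.5,interpolation=cv2.INTER_CUBIC))
E
```

```text
(no output)
```

View pics/t_stand.png

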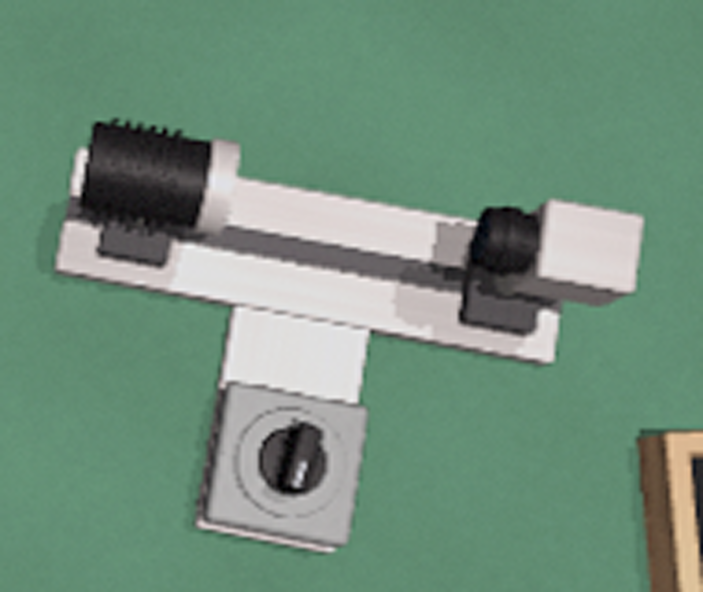

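View pics/t_rack.png

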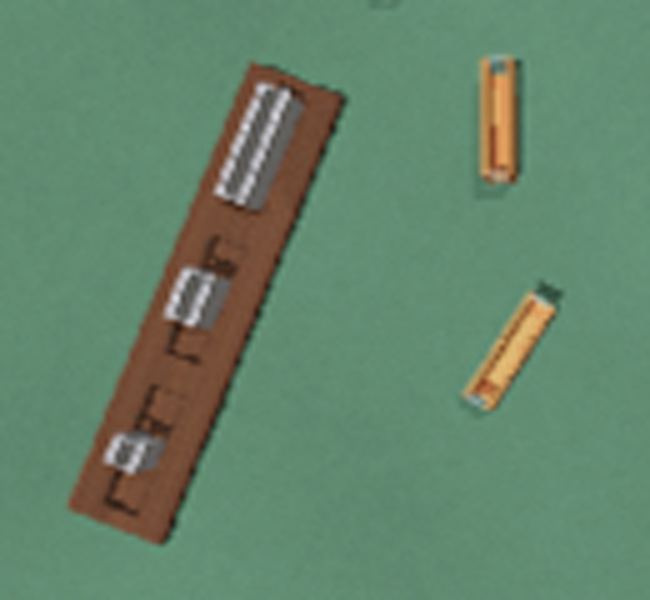

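View pics/s_stand.png

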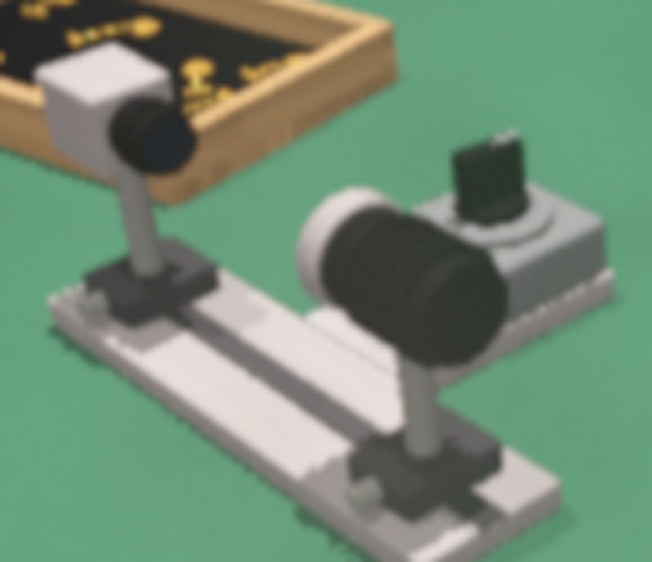

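```bash
python3 - <<'E'
from h import *
def S(u,v):return ((u+.5)/3.7-.5+260,(v+.5)/3.7-.5+90)
def Rk(u,v):return ((u+.5)/5-.5+130,(v+.5)/5-.5+170)
c=cal("top");print("cam",-c[1].T@c[2])
bl=ray("top",S(57,270),.016,c);br=ray("top",S(552,362),.016,c);print("rail",bl,br,np.linalg.norm(bl-br))
d=(bl-br)[:2];d/=np.linalg.norm(d);n=np.array([d[1],-d[0]]);print("y axis",d,"x axis",n, "yaw",np.arctan2(n[1],n[0]))
m=(bl+br)[:2]/2; print("mid from rail", m+0.04*n, m+.04*n-.0)
P=[ray("top",S(*p),.05,c)[:2] for p in[(226,382),(367,407),(348,548),(207,522)]]
k=np.mean(P,0);print("console",k,np.linalg.norm(P[0]-P[1]),np.linalg.norm(P[1]-P[2]),"origin from console",k+.135*n)
for p in [(313,430),(296,487)]:print("switch bar ends z94",ray("top",S(*p),.094,c))
q=[ray("top",Rk(*p),.014,c)[:2] for p in[(250,62),(345,95),(165,545),(68,508)]]
print("rack",q,np.mean(q,0)); r=(q[0]+q[1]-q[2]-q[3]);print(np.linalg.norm(r)/2,np.linalg.norm(q[0]-q[1]));r/=np.linalg.norm(r);print("rackdir",r,np.arctan2(r[1],r[0]),"long",np.mean(q,0)+.072*r)
w=[ray("top",Rk(*p),.049,c)[:2] for p in[(258,83),(294,93),(250,208),(214,193)]]
print("cell",w,np.mean(w,0))
w=np.array([ray("top",Rk(*p),.049,c)[:2] for p in[(186,268),(214,276),(194,324),(166,314)]]);print("mid",w.mean(0))
E
```

```text
cam [0.46257476 0.03226458 0.91501816]
rail [ 0.64746052 -0.01435343  0.016     ] [ 0.5870255  -0.31577177  0.016     ] 0.30741731739103484
y axis [0.19658951 0.98048588] x axis [ 0.98048588 -0.19658951] yaw -0.1978783314493988
mid from rail [ 0.65646244 -0.17292618] [ 0.65646244 -0.17292618]
console [ 0.52335045 -0.14490912] 0.0834620625380452 0.08330823636353002 origin from console [ 0.65571604 -0.1714487 ]
switch bar ends z94 [ 0.53918624 -0.15111323  0.094     ]
switch bar ends z94 [ 0.5076292 -0.1404066  0.094    ]
rack [array([0.60461278, 0.20556142]), array([0.5888997 , 0.16153866]), array([0.38787111, 0.23913849]), array([0.40414343, 0.282988  ])] [0.49638175 0.22230664]
0.2151939703646961 0.046742968303968124
rackdir [ 0.9328745  -0.36020155] -0.36848394107309146 long [0.56354872 0.19637213]
cell [array([0.5896781 , 0.19509849]), array([0.58508015, 0.17907953]), array([0.53446266, 0.19754806]), array([0.54115859, 0.21350467])] [0.56259488 0.19630769]
mid [0.49660276 0.2229682 ]
```

```bash
cat >> h.py <<'E'
from scipy.spatial.transform import Rotation as Ro
def st():
    o=get_obs();return np.array(o["position"]),Ro.from_quat(o["ee_rot"]).as_matrix(),o
def goto(p,yaw=None):
    pos,R,o=st();d=R.T@(np.array(p)-pos);y0=np.arctan2(R[1,0],R[0,0])
    print("pos",pos.round(4),"yaw",round(y0,4),"tilt",R[:,2].round(4),"delta tool",d.round(4),end=" ")
    if yaw is not None:
        dy=-(yaw-y0);dy=(dy+np.pi)%(2*np.pi)-np.pi;print("turn",dy,"scaled",round(dy/np.pi,4))
    print("clock",o["clock"],"grip",o["grip_width"],"F",o["ft_force"].round(2),"q",o["joint_pos"].round(2))
E
python3 - <<'E'
from h import *
goto([.5234,-.1449,.25],2.81)
K,R,t=cal("wrist");p,T,o=st();print("cam in tool",T.T@(-R.T@t-p));print(T.T@R.T)
E
```

```text
pos [0.2767 0.5601 0.2307] yaw 2.6828 tilt [-5.e-04 -1.e-03 -1.e+00] delta tool [-0.5335 -0.5228 -0.0187] turn -0.1272049577256813 scaled -0.0405
clock 0.15 grip 1.0010108844946661 F [ 0.47  0.67 -0.13] q [-1.13  0.33 -0.06  1.46  0.02  1.35 -0.09]
cam in tool [ 0.07954484 -0.0005333  -0.14257278]
[[-4.93221908e-05 -9.51553502e-01 -3.07483221e-01]
 [ 9.99999924e-01  7.22029257e-05 -3.83849023e-04]
 [ 3.87454070e-04 -3.07483216e-01  9.51553425e-01]]
```

```bash
python3 -m handwheel '[{"jaw":85,"delta_pos":[-0.5335,-0.5228,-0.0187],"turn":-0.0405},{"jaw":85,"delta_pos":[-0.5335,-0.5228,-0.0187],"turn":-0.0405},{"jaw":85,"delta_pos":[-0.5335,-0.5228,-0.0187],"turn":-0.0405},{"jaw":85,"delta_pos":[-0.5335,-0.5228,-0.0187],"turn":-0.0405},{"jaw":85,"delta_pos":[-0.5335,-0.5228,-0.0187],"turn":-0.0405},{"jaw":85,"delta_pos":[-0.5335,-0.5228,-0.0187],"turn":-0.0405},{"jaw":85,"delta_pos":[-0.5335,-0.5228,-0.0187],"turn":-0.0405},{"jaw":85,"delta_pos":[-0.5335,-0.5228,-0.0187],"turn":-0.0405},{"jaw":85,"delta_pos":[-0.5335,-0.5228,-0.0187],"turn":-0.0405},{"jaw":85,"delta_pos":[-0.5335,-0.5228,-0.0187],"turn":-0.0405}]'; python3 - <<'E'
from h import *
goto([.5234,-.1449,.25],2.81)
E
```

```text
clock: 0.98
position: [0.4145, 0.1652, 0.2418]
ee_rot: [0.165, 0.986, 0.0, 0.0]
ft_force: [0.7, 0.3, 0.5]
grip_width: 0.99
pos [0.4145 0.1652 0.2418] yaw 2.81 tilt [ 1.e-04  5.e-04 -1.e+00] delta tool [-0.2039 -0.2577 -0.0083] turn 4.205945035495873e-05 scaled 0.0
clock 0.9833 grip 0.9897162108287039 F [0.69 0.29 0.51] q [-0.71 -0.08  0.21  1.9   0.02  1.32  0.74]
```

```bash
python3 -m handwheel '[{"jaw":60,"delta_pos":[-0.204,-0.258,-0.008],"turn":0},{"jaw":60,"delta_pos":[-0.204,-0.258,-0.008],"turn":0},{"jaw":60,"delta_pos":[-0.204,-0.258,-0.008],"turn":0},{"jaw":60,"delta_pos":[-0.204,-0.258,-0.008],"turn":0},{"jaw":60,"delta_pos":[-0.204,-0.258,-0.008],"turn":0},{"jaw":60,"delta_pos":[-0.204,-0.258,-0.008],"turn":0},{"jaw":60,"delta_pos":[-0.204,-0.258,-0.008],"turn":0},{"jaw":60,"delta_pos":[-0.204,-0.258,-0.008],"turn":0},{"jaw":60,"delta_pos":[-0.204,-0.258,-0.008],"turn":0},{"jaw":60,"delta_pos":[-0.204,-0.258,-0.008],"turn":0}]'; python3 - <<'E'
from h import *
goto([.5234,-.1449,.25],2.81)
np.savez("pics/w1.npz",*cal("wrist"))
cv2.imwrite("pics/w1.png",cv2.resize(camera("wrist"),None,fx=1.5,fy=1.5)[:,:,::-1])
E
```

```text
clock: 1.82
position: [0.5231, -0.1453, 0.2493]
ee_rot: [0.167, 0.986, -0.001, -0.0]
ft_force: [-0.2, 0.4, 0.3]
grip_width: 0.702
pos [ 0.5231 -0.1453  0.2493] yaw 2.8059 tilt [-0.001 -0.001 -1.   ] delta tool [-0.0001  0.0005 -0.0007] turn -0.004125744652812902 scaled -0.0013
clock 1.8167 grip 0.7024938945155922 F [-0.2   0.36  0.33] q [-0.36  0.15  0.61  1.68 -0.08  1.34  1.5 ]
```

View pics/w1.png

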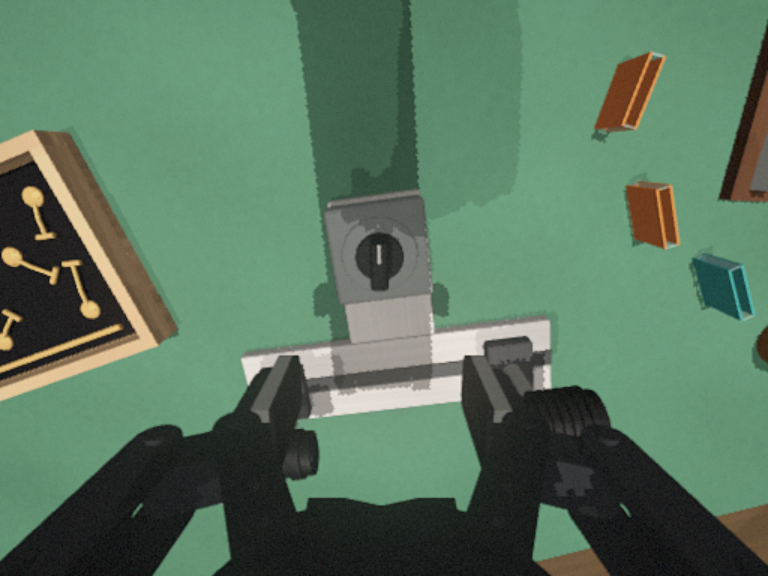

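The wrist view shows the switch at ~(379,258), its bar almost vertical in the picture and so aligned with tool x. The rail runs from (242,356) to (550,318). The lamp is at lower right and the lens at lower left.

```bash
python3 - <<'E'
from h import *
d=np.load("pics/w1.npz");c=[d[k] for k in d.files]
f=lambda u,v,z:ray("wrist",((u+.5)/1.5-.5,(v+.5)/1.5-.5),z,c)[:2]
im=cv2.imread("pics/w1.png");cv2.imwrite("pics/w1c.png",cv2.resize(im[180:430,230:570],None,fx=2.2,fy=2.2,interpolation=cv2.INTER_CUBIC))
a,b=f(242,356,.016),f(550,318,.016);print(a,b,np.linalg.norm(a-b))
y=(b-a)/np.linalg.norm(a-b);x=np.array([y[1],-y[0]]);print("yaw",np.arctan2(x[1],x[0]),"origin",(a+b)/2+.04*x)
for p in [(326,205),(423,195),(431,292),(341,304)]:print(f(*p,.05))
print("console",np.mean([f(*p,.05) for p in [(326,205),(423,195),(431,292),(341,304)]],0))
print("disc",f(379,257,.064),"barfar",f(379,290,.09),"barnear",f(379,239,.094))
E
```

```text
[ 0.58334344 -0.31510539] [ 0.64454291 -0.01474717] 0.30652965939267873
yaw -0.20100344415483407 origin [ 0.65313784 -0.17291239]
[ 0.46977326 -0.1749661 ]
[ 0.48812279 -0.09822056]
[ 0.56899133 -0.11640234]
[ 0.55366173 -0.19401994]
console [ 0.52013728 -0.14590224]
disc [ 0.5216543  -0.14746222] barfar [ 0.54021118 -0.15379798] barnear [ 0.50227013 -0.14046488]
```

View pics/w1c.png

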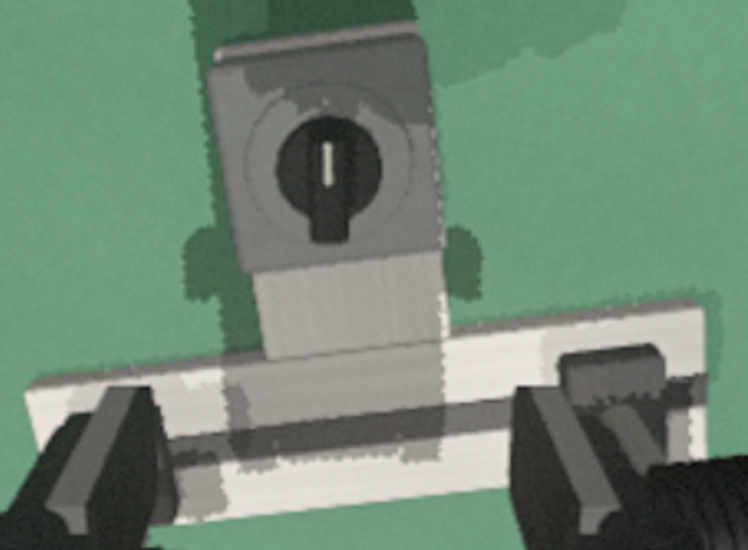

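```bash
python3 -m handwheel '[{"jaw":45,"delta_pos":[0,-0.002,0.14],"turn":0},{"jaw":45,"delta_pos":[0,-0.002,0.14],"turn":0},{"jaw":45,"delta_pos":[0,-0.002,0.14],"turn":0},{"jaw":45,"delta_pos":[0,-0.002,0.16],"turn":0},{"jaw":45,"delta_pos":[0,-0.002,0.181],"turn":0},{"jaw":45,"delta_pos":[0,-0.002,0.181],"turn":0},{"jaw":45,"delta_pos":[0,-0.002,0.181],"turn":0}]' 30; python3 - <<'E'
from h import *
goto([.522,-.147,.068],2.806)
cv2.imwrite("pics/w2.png",camera("wrist")[:,:,::-1])
cv2.imwrite("pics/s2.png",cv2.resize(camera("scene")[90:260,80:320],None,fx=3,fy=3)[:,:,::-1])
E
```

```text
clock: 2.45
position: [0.5222, -0.1435, 0.0686]
ee_rot: [0.164, 0.986, 0.0, -0.001]
ft_force: [0.8, -1.0, 0.7]
grip_width: 0.523
pos [ 0.5222 -0.1435  0.0686] yaw 2.8118 tilt [-1.8e-03  7.0e-04 -1.0e+00] delta tool [-0.0009 -0.0034  0.0006] turn 0.005839248624631477 scaled 0.0019
clock 2.45 grip 0.5233010557963651 F [ 0.77 -0.99  0.68] q [-0.3   0.34  0.57  1.89 -0.22  0.98  1.6 ]
```

View pics/w2.png

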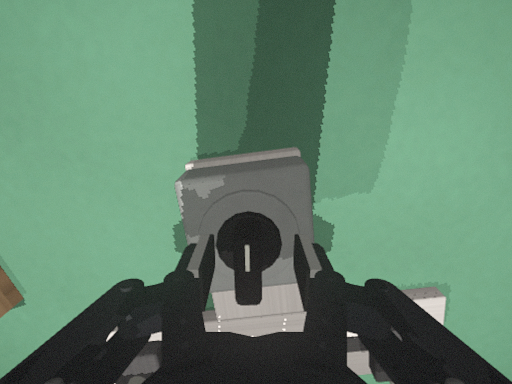

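View pics/s2.png

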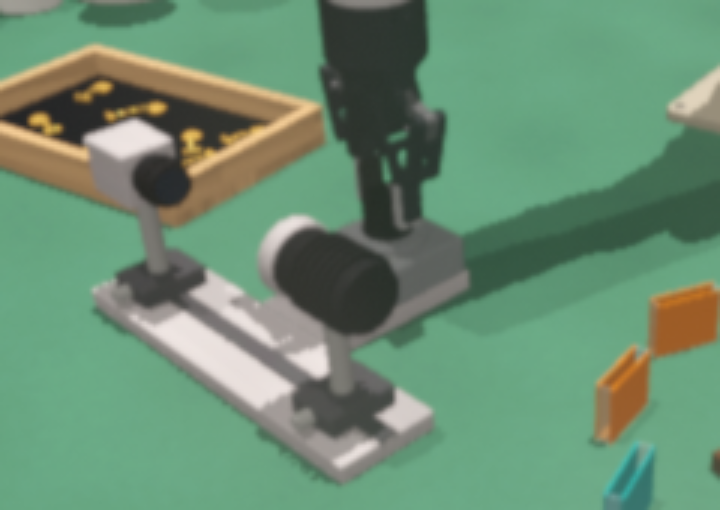

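The fingers straddle the bar. It sits about 10 px left of mid-jaw (248 against 258), which agrees with the computed -3.4 mm in tool y. I'll centre, then close.

```bash
python3 -m handwheel '[{"jaw":45,"delta_pos":[-0.001,-0.0035,0],"turn":0.002},{"jaw":45,"delta_pos":[-0.001,-0.0035,0],"turn":0.002},{"jaw":5,"delta_pos":[-0.001,-0.0035,0],"turn":0.002},{"jaw":5,"delta_pos":[-0.001,-0.0035,0],"turn":0.002},{"jaw":5,"delta_pos":[-0.001,-0.0035,0],"turn":0.002},{"jaw":5,"delta_pos":[-0.001,-0.0035,0],"turn":0.002},{"jaw":5,"delta_pos":[-0.001,-0.0035,0],"turn":0.002}]' 30; python3 - <<'E'
from h import *
goto([.522,-.147,.068],1.35)
E
```

```text
clock: 3.13
position: [0.5234, -0.1475, 0.0695]
ee_rot: [0.168, 0.986, 0.001, 0.001]
ft_force: [-0.1, 4.8, 6.6]
grip_width: 0.154
pos [ 0.5234 -0.1475  0.0695] yaw 2.8048 tilt [ 0.0016  0.0014 -1.    ] delta tool [ 0.0015 -0.      0.0015] turn 1.4548347267363635 scaled 0.4631
clock 3.1333 grip 0.15354230176603356 F [-0.09  4.77  6.61] q [-0.3   0.34  0.57  1.88 -0.22  0.98  1.61]
```

```bash
python3 -m handwheel '[{"jaw":5,"delta_pos":[0,0,0],"turn":0.03},{"jaw":5,"delta_pos":[0,0,0],"turn":0.06},{"jaw":5,"delta_pos":[0,0,0],"turn":0.09},{"jaw":5,"delta_pos":[0,0,0],"turn":0.12},{"jaw":5,"delta_pos":[0,0,0],"turn":0.15},{"jaw":5,"delta_pos":[0,0,0],"turn":0.18},{"jaw":5,"delta_pos":[0,0,0],"turn":0.21},{"jaw":5,"delta_pos":[0,0,0],"turn":0.24},{"jaw":5,"delta_pos":[0,0,0],"turn":0.27},{"jaw":5,"delta_pos":[0,0,0],"turn":0.3}]' 40; python3 - <<'E'
from h import *
goto([.5234,-.1475,.068],1.36)
E
```

```text
clock: 3.97
position: [0.5233, -0.1475, 0.0695]
ee_rot: [0.599, 0.801, 0.001, 0.0]
ft_force: [-0.9, 3.9, 7.4]
grip_width: 0.157
pos [ 0.5233 -0.1475  0.0695] yaw 1.8577 tilt [ 0.0013  0.0016 -1.    ] delta tool [-0.      0.0001  0.0015] turn 0.4977126928011515 scaled 0.1584
clock 3.9667 grip 0.15698648260396958 F [-0.91  3.9   7.39] q [-0.44  0.38  0.75  1.89 -0.31  0.99  0.74]
```

```bash
python3 -m handwheel '[{"jaw":5,"delta_pos":[0,0,0],"turn":0.03},{"jaw":5,"delta_pos":[0,0,0],"turn":0.06},{"jaw":5,"delta_pos":[0,0,0],"turn":0.09},{"jaw":5,"delta_pos":[0,0,0],"turn":0.12},{"jaw":5,"delta_pos":[0,0,0],"turn":0.145},{"jaw":5,"delta_pos":[0,0,0],"turn":0.158},{"jaw":5,"delta_pos":[0,0,0],"turn":0.158},{"jaw":5,"delta_pos":[0,0,0],"turn":0.158},{"jaw":5,"delta_pos":[0,0,0],"turn":0.158}]'; python3 - <<'E'
from h import *
goto([.5234,-.1475,.068],1.36); print(get_obs()["torque"])
cv2.imwrite("pics/w3.png",camera("wrist")[:,:,::-1])
E
```

```text
clock: 4.72
position: [0.5233, -0.1474, 0.0695]
ee_rot: [0.776, 0.631, 0.001, -0.0]
ft_force: [-1.9, 4.5, 8.5]
grip_width: 0.153
pos [ 0.5233 -0.1474  0.0695] yaw 1.3665 tilt [ 0.001   0.0016 -1.    ] delta tool [-0.0001  0.0001  0.0015] turn 0.006473110320700748 scaled 0.0021
clock 4.7167 grip 0.15308893251056555 F [-1.94  4.53  8.51] q [-0.52  0.41  0.86  1.89 -0.37  1.    0.29]
[0.96139343 0.42560858 0.16142509]
```

View pics/w3.png

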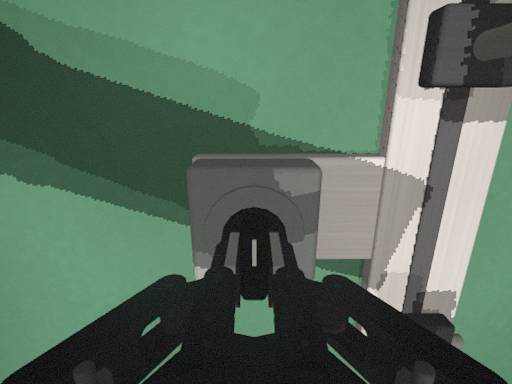

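The bar lies square to the console and torque is building against the stop, so the switch is fully on. I'll release and rise.

```bash
python3 -m handwheel '[{"jaw":45,"delta_pos":[0,0,0],"turn":0},{"jaw":45,"delta_pos":[0,0,0],"turn":0},{"jaw":45,"delta_pos":[0,0,0],"turn":0},{"jaw":45,"delta_pos":[0,0,0],"turn":0},{"jaw":45,"delta_pos":[0,0,-0.04],"turn":0},{"jaw":45,"delta_pos":[0,0,-0.08],"turn":0},{"jaw":45,"delta_pos":[0,0,-0.12],"turn":0},{"jaw":45,"delta_pos":[0,0,-0.14],"turn":0},{"jaw":45,"delta_pos":[0,0,-0.14],"turn":0}]'; python3 - <<'E'
from h import *
cv2.imwrite("pics/w4.png",camera("wrist")[:,:,::-1])
goto([.563,.196,.2],2.773)
E
```

```text
clock: 5.52
position: [0.5245, -0.1496, 0.2133]
ee_rot: [0.776, 0.63, 0.003, 0.002]
ft_force: [-0.6, 0.0, 0.4]
grip_width: 0.532
pos [ 0.5236 -0.149   0.2108] yaw 1.3649 tilt [ 4.1e-03  5.0e-04 -1.0e+00] delta tool [ 0.3458 -0.032   0.0111] turn -1.408146479981549 scaled -0.4482
clock 5.5667 grip 0.5282603701283394 F [ 1.04  0.06 -0.27] q [-0.64  0.22  0.96  1.75 -0.19  1.26  0.16]
```

View pics/w4.png

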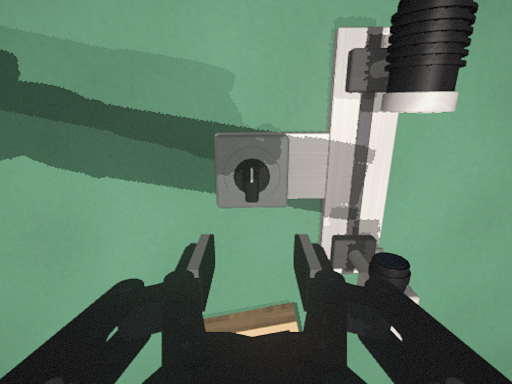

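```bash
python3 -m handwheel '[{"jaw":45,"delta_pos":[0.346,-0.032,0.011],"turn":-0.448},{"jaw":45,"delta_pos":[0.346,-0.032,0.011],"turn":-0.448},{"jaw":45,"delta_pos":[0.346,-0.032,0.011],"turn":-0.448},{"jaw":45,"delta_pos":[0.346,-0.032,0.011],"turn":-0.448},{"jaw":45,"delta_pos":[0.346,-0.032,0.011],"turn":-0.448},{"jaw":45,"delta_pos":[0.346,-0.032,0.011],"turn":-0.448},{"jaw":45,"delta_pos":[0.346,-0.032,0.011],"turn":-0.448},{"jaw":45,"delta_pos":[0.346,-0.032,0.011],"turn":-0.448},{"jaw":45,"delta_pos":[0.346,-0.032,0.011],"turn":-0.448},{"jaw":45,"delta_pos":[0.346,-0.032,0.011],"turn":-0.448}]'; python3 - <<'E'
from h import *
goto([.563,.196,.2],2.773)
E
```

```text
clock: 6.4
position: [0.5603, 0.2023, 0.1952]
ee_rot: [0.254, 0.967, -0.001, -0.002]
ft_force: [0.1, -0.6, -0.3]
grip_width: 0.529
pos [0.5603 0.2023 0.1952] yaw 2.6284 tilt [-3.3e-03 -4.0e-04 -1.0e+00] delta tool [-0.0054 -0.0041 -0.0048] turn -0.144595107945948 scaled -0.046
clock 6.4 grip 0.5290986731300255 F [ 0.08 -0.6  -0.28] q [-0.9   0.32  0.59  1.62 -0.18  1.26  0.78]
```

```bash
python3 -m handwheel '[{"jaw":45,"delta_pos":[-0.005,-0.004,-0.005],"turn":-0.046},{"jaw":45,"delta_pos":[-0.005,-0.004,-0.005],"turn":-0.046},{"jaw":45,"delta_pos":[-0.005,-0.004,-0.005],"turn":-0.046},{"jaw":45,"delta_pos":[-0.005,-0.004,-0.005],"turn":-0.046},{"jaw":45,"delta_pos":[-0.005,-0.004,-0.005],"turn":-0.046}]'; python3 - <<'E'
from h import *
goto([.563,.196,.2],2.773)
np.savez("pics/w5.npz",*cal("wrist"))
im=camera("wrist")[:,:,::-1];cv2.imwrite("pics/w5.png",im)
cv2.imwrite("pics/w5c.png",cv2.resize(im[40:260,160:360],None,fx=2.7,fy=2.7,interpolation=cv2.INTER_CUBIC))
E
```

```text
clock: 6.82
position: [0.5639, 0.1906, 0.2022]
ee_rot: [0.192, 0.981, -0.0, -0.0]
ft_force: [0.3, 0.6, 0.6]
grip_width: 0.529
pos [0.5639 0.1906 0.2022] yaw 2.7561 tilt [-7.e-04 -0.e+00 -1.e+00] delta tool [0.0029 0.0047 0.0022] turn -0.01690243246385359 scaled -0.0054
clock 6.8167 grip 0.5287367327281194 F [0.28 0.63 0.64] q [-0.87  0.31  0.57  1.61 -0.17  1.27  0.92]
```

View pics/w5.png

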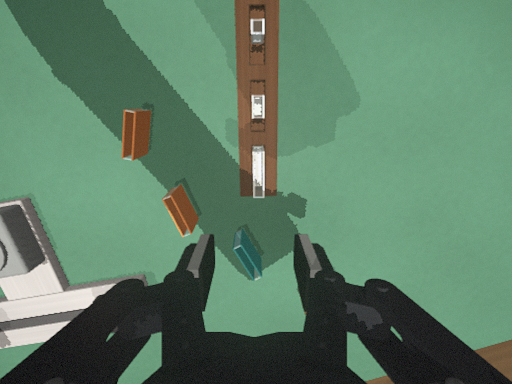

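View pics/w5c.png

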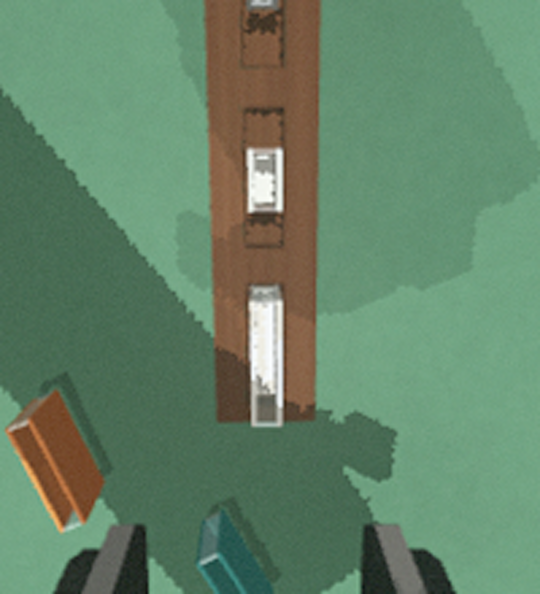

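The wrist view shows the long cell at full-picture (258,172), nearest the gripper in the rack and parallel to image-vertical. Its top rim in the crop runs from x 251 to 282 and from y ~298 to 425. The turquoise and orange decoys are off to the left and below.

```bash
python3 - <<'E'
from h import *
d=np.load("pics/w5.npz");c=[d[k] for k in d.files]
f=lambda u,v,z:ray("wrist",((u+.5)/2.7-.5+160,(v+.5)/2.7-.5+40),z,c)[:2]
P=[f(*p,.049) for p in [(250,299),(280,299),(283,426),(252,426)]]
for p in P:print(p)
print(np.mean(P,0),np.linalg.norm(P[0]-P[1]),np.linalg.norm(P[1]-P[2]))
a=(P[2]+P[3]-P[0]-P[1]);print("dir",np.arctan2(a[1],a[0]))
# rack edges
L1,L2=f(209,100,.014),f(217,410,.014);R1,R2=f(320,100,.014),f(316,410,.014)
for a,b in((L1,L2),(R1,R2)):print("rackdir",np.arctan2(*(b-a)[::-1]))
print(np.linalg.norm(L1-R1))
m=(L2+R2)/2; print("rack mid",(L1+R1)/2,m)
goto([.563,.196,.2],2.773)
E
```

```text
[0.53418097 0.20009023]
[0.53864931 0.21110407]
[0.58861843 0.19278393]
[0.58374847 0.18077573]
[0.56129929 0.19618849] 0.011885739115304945 0.05322162117641841
dir -0.36148434034769766
rackdir -0.37623133058538744
rackdir -0.37250043882717715
0.045463349113419045
rack mid [0.46601497 0.23407425] [0.590091   0.18532547]
pos [0.5639 0.1907 0.2023] yaw 2.7569 tilt [-5.e-04  0.e+00 -1.e+00] delta tool [0.0029 0.0046 0.0023] turn -0.016063352172264178 scaled -0.0051
clock 6.8667 grip 0.526255234349756 F [-0.61 -0.11 -0.58] q [-0.87  0.31  0.57  1.61 -0.17  1.27  0.92]
```

```bash
python3 -m handwheel '[{"jaw":40,"delta_pos":[0.004,0.005,0.04],"turn":-0.004},{"jaw":40,"delta_pos":[0.004,0.005,0.08],"turn":-0.004},{"jaw":40,"delta_pos":[0.004,0.005,0.122],"turn":-0.004},{"jaw":40,"delta_pos":[0.004,0.005,0.122],"turn":-0.004},{"jaw":40,"delta_pos":[0.004,0.005,0.122],"turn":-0.004},{"jaw":40,"delta_pos":[0.004,0.005,0.122],"turn":-0.004}]'; python3 - <<'E'
from h import *
goto([.562,.1962,.021],2.770)
np.savez("pics/w6.npz",*cal("wrist"))
im=camera("wrist")[:,:,::-1]
cv2.imwrite("pics/w6c.png",cv2.resize(im[120:340,160:360],None,fx=2.7,fy=2.7,interpolation=cv2.INTER_CUBIC))
E
```

```text
clock: 7.37
position: [0.5636, 0.197, 0.083]
ee_rot: [0.184, 0.983, 0.001, 0.001]
ft_force: [0.6, -0.2, -0.2]
grip_width: 0.471
pos [0.5636 0.197  0.083 ] yaw 2.771 tilt [ 2.1e-03  8.0e-04 -1.0e+00] delta tool [ 0.0013 -0.0014  0.062 ] turn 0.0009693680804030436 scaled 0.0003
clock 7.3667 grip 0.47051663335555466 F [ 0.59 -0.25 -0.21] q [-0.84  0.43  0.53  1.73 -0.25  1.05  0.98]
```

View pics/w6c.png

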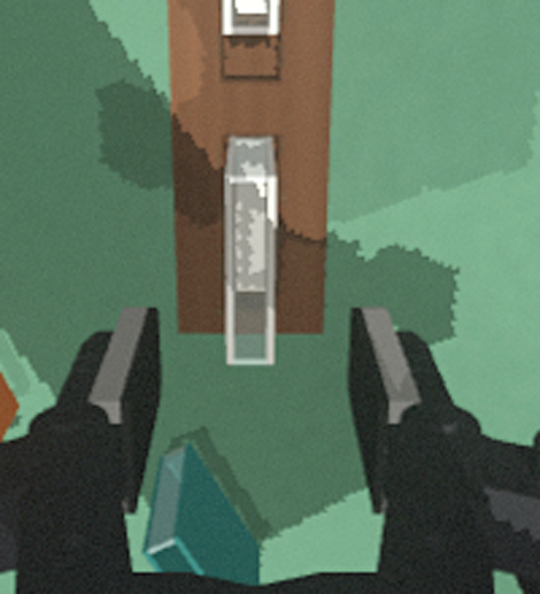

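The cell rim in the crop spans x 225–277 and y 178–363, centred between the fingers to within a few pixels (fingers at 159 and 350).

```bash
python3 - <<'E'
from h import *
d=np.load("pics/w6.npz");c=[d[k] for k in d.files]
f=lambda u,v,z:ray("wrist",((u+.5)/2.7-.5+160,(v+.5)/2.7-.5+120),z,c)[:2]
P=[f(*p,.049) for p in [(224,178),(277,178),(274,364),(226,364)]]
print(np.mean(P,0),np.linalg.norm(P[0]-P[1]),np.linalg.norm(P[1]-P[2]))
a=(P[2]+P[3]-P[0]-P[1]);print("dir",np.arctan2(a[1],a[0]))
goto([*np.mean(P,0),.021],2.770)
E
```

```text
[0.56193223 0.19593798] 0.013042688116447322 0.05192602269933361
dir -0.3748018922707735
pos [0.564  0.1972 0.0836] yaw 2.7712 tilt [ 0.0034  0.0017 -1.    ] delta tool [ 0.0017 -0.0021  0.0626] turn 0.0011798787931645016 scaled 0.0004
clock 7.4167 grip 0.4746666670852967 F [0.3  1.05 1.4 ] q [-0.84  0.43  0.53  1.73 -0.25  1.04  0.98]
```

```bash
python3 -m handwheel '[{"jaw":40,"delta_pos":[0.0015,-0.002,0.03],"turn":0},{"jaw":40,"delta_pos":[0.0015,-0.002,0.05],"turn":0},{"jaw":40,"delta_pos":[0.0015,-0.002,0.062],"turn":0},{"jaw":40,"delta_pos":[0.0015,-0.002,0.062],"turn":0},{"jaw":40,"delta_pos":[0.0015,-0.002,0.062],"turn":0}]' 30; python3 - <<'E'
from h import *
goto([.5619,.1960,.021],2.770)
im=camera("wrist")[:,:,::-1]
cv2.imwrite("pics/w7c.png",cv2.resize(im[120:340,160:360],None,fx=2.7,fy=2.7,interpolation=cv2.INTER_CUBIC))
im=camera("scene")[:,:,::-1]
cv2.imwrite("pics/s7c.png",cv2.resize(im[130:300,250:450],None,fx=3,fy=3,interpolation=cv2.INTER_CUBIC))
E
```

```text
clock: 7.83
position: [0.5611, 0.1957, 0.0202]
ee_rot: [0.184, 0.983, 0.0, 0.001]
ft_force: [-0.2, 0.7, 0.9]
grip_width: 0.469
pos [0.5611 0.1957 0.0202] yaw 2.7718 tilt [ 1.4e-03  7.0e-04 -1.0e+00] delta tool [-0.0006  0.0005 -0.0008] turn 0.0017922333064346319 scaled 0.0006
clock 7.8333 grip 0.46919002834343987 F [-0.16  0.67  0.89] q [-0.81  0.51  0.5   1.78 -0.3   0.93  1.01]
```

View pics/w7c.png

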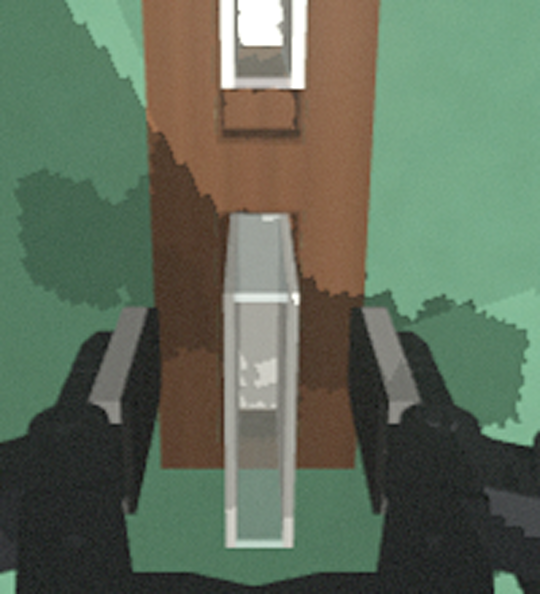

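View pics/s7c.png

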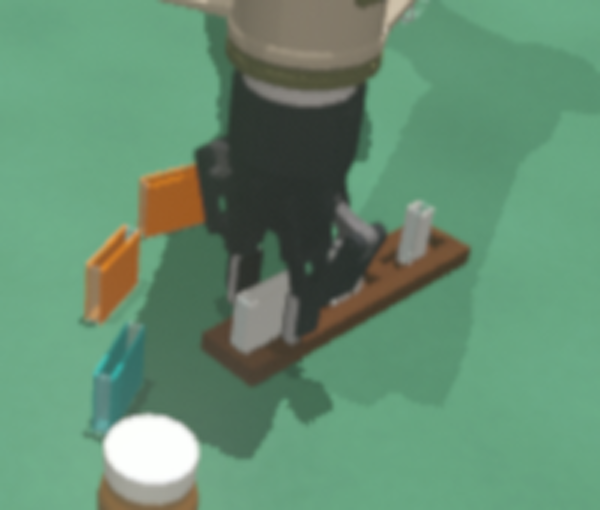

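The fingers are either side of the frosted faces. The cell (crop x 226–295) is about 1 mm right of mid-jaw, and the neighbouring cells are clear. I'll nudge, close, then lift.

```bash
python3 -m handwheel '[{"jaw":40,"delta_pos":[0,0.001,-0.001],"turn":0},{"jaw":40,"delta_pos":[0,0.001,-0.001],"turn":0},{"jaw":3,"delta_pos":[0,0.001,-0.001],"turn":0},{"jaw":3,"delta_pos":[0,0.001,-0.001],"turn":0},{"jaw":3,"delta_pos":[0,0.001,-0.001],"turn":0},{"jaw":3,"delta_pos":[0,0.001,-0.001],"turn":0},{"jaw":3,"delta_pos":[0,0.001,-0.001],"turn":0},{"jaw":3,"delta_pos":[0,0.001,-0.001],"turn":0}]' 30; python3 - <<'E'
from h import *
goto([.5619,.1960,.021],2.770)
im=camera("wrist")[:,:,::-1]
cv2.imwrite("pics/w8c.png",cv2.resize(im[120:340,160:360],None,fx=2.7,fy=2.7,interpolation=cv2.INTER_CUBIC))
E
```

```text
clock: 8.6
position: [0.5608, 0.1965, 0.0201]
ee_rot: [0.184, 0.983, 0.0, 0.0]
ft_force: [-1.3, 0.8, 5.6]
grip_width: 0.142
pos [0.5608 0.1965 0.0201] yaw 2.7719 tilt [ 3.e-04  4.e-04 -1.e+00] delta tool [-0.0012 -0.     -0.0009] turn 0.0019219247777724213 scaled 0.0006
clock 8.6 grip 0.14194827326793993 F [-1.28  0.8   5.56] q [-0.81  0.51  0.5   1.78 -0.3   0.93  1.01]
```

View pics/w8c.png

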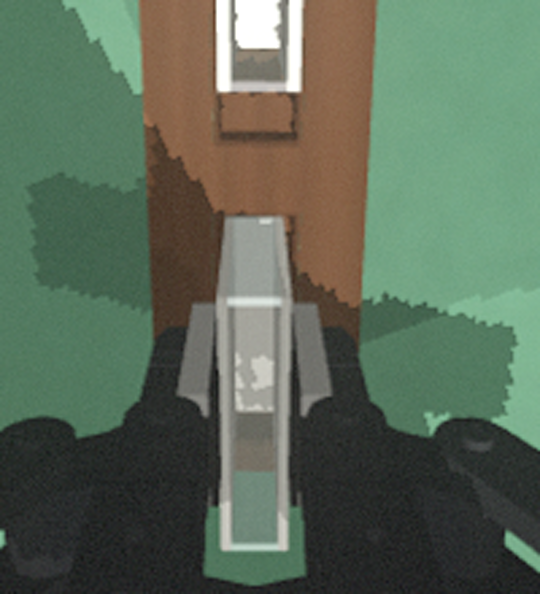

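The cell is gripped squarely (opening ~12 mm) with the pads mid-length on the frosted sides. Lifting straight up.

```bash
python3 -m handwheel '[{"jaw":3,"delta_pos":[0,0,-0.01],"turn":0},{"jaw":3,"delta_pos":[0,0,-0.025],"turn":0},{"jaw":3,"delta_pos":[0,0,-0.045],"turn":0},{"jaw":3,"delta_pos":[0,0,-0.075],"turn":0},{"jaw":3,"delta_pos":[0,0,-0.11],"turn":0},{"jaw":3,"delta_pos":[0,0,-0.15],"turn":0},{"jaw":3,"delta_pos":[0,0,-0.19],"turn":0},{"jaw":3,"delta_pos":[0,0,-0.22],"turn":0},{"jaw":3,"delta_pos":[0,0,-0.22],"turn":0},{"jaw":3,"delta_pos":[0,0,-0.22],"turn":0}]' 40; python3 - <<'E'
from h import *
goto([.6555,-.1733,.23],1.372)
im=camera("wrist")[:,:,::-1]
cv2.imwrite("pics/w9.png",im)
im=camera("scene")[:,:,::-1]
cv2.imwrite("pics/s9.png",cv2.resize(im[60:280,230:450],None,fx=2.7,fy=2.7,interpolation=cv2.INTER_CUBIC))
E
```

```text
clock: 9.48
position: [0.5613, 0.1964, 0.2418]
ee_rot: [0.184, 0.983, 0.001, 0.001]
ft_force: [0.2, 0.6, -1.6]
grip_width: 0.144
pos [0.5613 0.1964 0.2418] yaw 2.7717 tilt [ 0.003   0.0019 -1.    ] delta tool [-0.2215 -0.3107  0.0114] turn 1.3997202653484528 scaled 0.4455
clock 9.4833 grip 0.14387955713075934 F [ 0.16  0.58 -1.59] q [-0.89  0.28  0.58  1.56 -0.16  1.34  0.91]
```

View pics/w9.png

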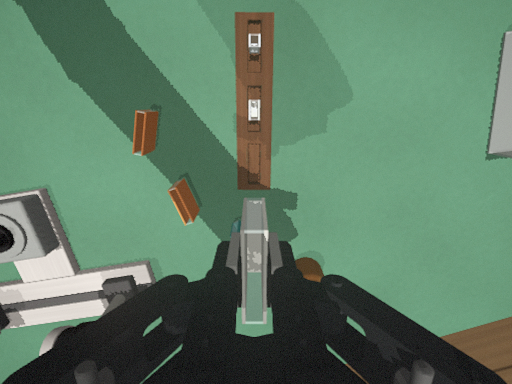

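View pics/s9.png

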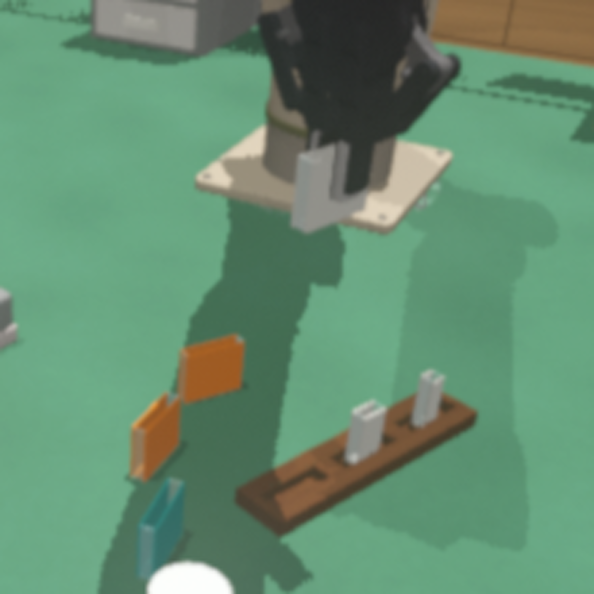

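The cell is out of its slot and upright in the fingers, and the other two cells are undisturbed. Moving above the light path.

```bash
python3 -m handwheel '[{"jaw":3,"delta_pos":[-0.015,-0.02,0],"turn":0.03},{"jaw":3,"delta_pos":[-0.035,-0.05,0],"turn":0.06},{"jaw":3,"delta_pos":[-0.055,-0.08,0],"turn":0.09},{"jaw":3,"delta_pos":[-0.075,-0.11,0],"turn":0.12},{"jaw":3,"delta_pos":[-0.1,-0.14,0],"turn":0.155},{"jaw":3,"delta_pos":[-0.12,-0.17,0],"turn":0.19},{"jaw":3,"delta_pos":[-0.14,-0.2,0],"turn":0.225},{"jaw":3,"delta_pos":[-0.16,-0.225,0],"turn":0.26},{"jaw":3,"delta_pos":[-0.18,-0.25,0],"turn":0.295},{"jaw":3,"delta_pos":[-0.19,-0.265,0],"turn":0.33}]'; python3 - <<'E'
from h import *
goto([.6555,-.1733,.24],1.372)
E
```

```text
clock: 10.42
position: [0.6413, -0.1234, 0.238]
ee_rot: [0.65, 0.76, -0.001, -0.001]
ft_force: [-0.1, -0.5, -0.1]
grip_width: 0.136
pos [ 0.6413 -0.1234  0.238 ] yaw 1.7263 tilt [-0.0027 -0.0016 -1.    ] delta tool [-0.0515  0.0063 -0.002 ] turn 0.35426979891415833 scaled 0.1128
clock 10.4167 grip 0.1356370035616544 F [-0.1  -0.49 -0.1 ] q [-0.47  0.5   0.86  1.4  -0.37  1.41  0.54]
```

```bash
python3 -m handwheel '[{"jaw":3,"delta_pos":[-0.02,0.003,-0.002],"turn":0.03},{"jaw":3,"delta_pos":[-0.035,0.005,-0.002],"turn":0.06},{"jaw":3,"delta_pos":[-0.045,0.006,-0.002],"turn":0.09},{"jaw":3,"delta_pos":[-0.0515,0.006,-0.002],"turn":0.113},{"jaw":3,"delta_pos":[-0.0515,0.006,-0.002],"turn":0.113},{"jaw":3,"delta_pos":[-0.0515,0.006,-0.002],"turn":0.113},{"jaw":3,"delta_pos":[-0.0515,0.006,-0.002],"turn":0.113}]'; python3 - <<'E'
from h import *
goto([.6555,-.1733,.24],1.372)
for n in ("wrist","top","scene"):
    np.savez(f"pics/{n}10.npz",*cal(n)); im=camera(n)[:,:,::-1]; cv2.imwrite(f"pics/{n}10.png",im)
    if n=="scene": cv2.imwrite("pics/scene10c.png",cv2.resize(im[60:250,80:300],None,fx=3,fy=3,interpolation=cv2.INTER_CUBIC))
goto([.6555,-.1733,.24],1.372)
E
```

```text
clock: 11.0
position: [0.6561, -0.1684, 0.2408]
ee_rot: [0.77, 0.638, -0.0, -0.001]
ft_force: [-0.9, 1.2, -0.8]
grip_width: 0.134
pos [ 0.6561 -0.1684  0.2408] yaw 1.3832 tilt [-1.4e-03  5.0e-04 -1.0e+00] delta tool [-0.0049  0.0003  0.0008] turn 0.011218356372686422 scaled 0.0036
clock 11.0 grip 0.13434678315363563 F [-0.85  1.22 -0.83] q [-0.4   0.58  0.91  1.33 -0.45  1.45  0.29]
pos [ 0.6564 -0.1684  0.2415] yaw 1.3824 tilt [-2.e-04  6.e-04 -1.e+00] delta tool [-0.005   0.0001  0.0015] turn 0.010412608752009334 scaled 0.0033
clock 11.15 grip 0.13600610325253615 F [0.42 0.38 0.01] q [-0.4   0.58  0.91  1.33 -0.45  1.45  0.29]
```

View pics/wrist10.png

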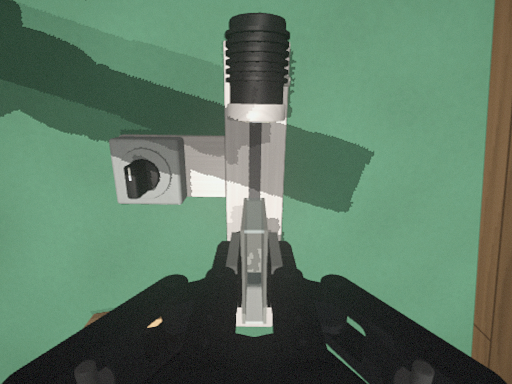

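View pics/scene10c.png

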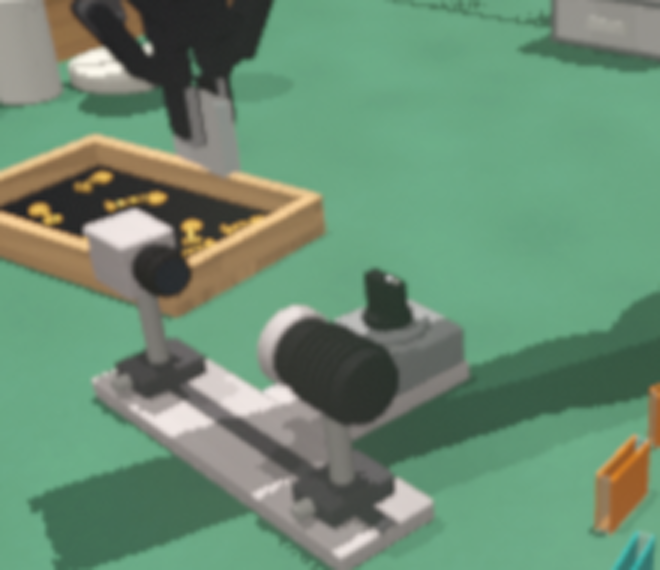

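View pics/top10.png

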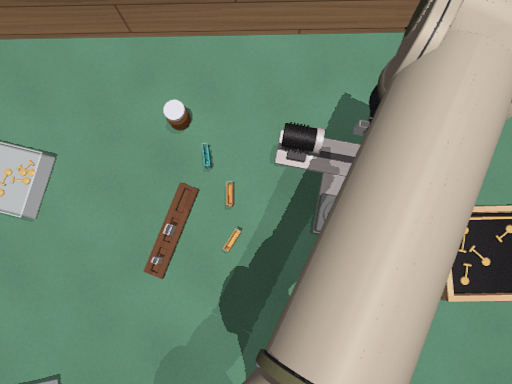

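The wrist view shows the lamp head (~(258,65)) dead ahead of the held cell (~(254,270)), with the rail parallel below it. The switch bar at (140,178) lies parallel to the rail. I'll measure the rail and lamp edges more precisely.

```bash
python3 - <<'E'
from h import *
im=cv2.imread("pics/wrist10.png");cv2.imwrite("pics/w10c.png",cv2.resize(im[5:245,180:330],None,fx=2.5*1.6,fy=2.5,interpolation=cv2.INTER_CUBIC))
E
```

```text
(no output)
```

View pics/w10c.png

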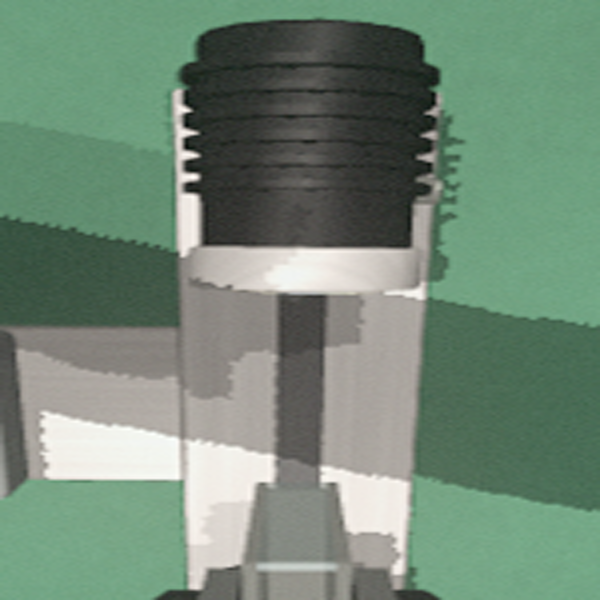

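```bash
python3 - <<'E'
from h import *
d=np.load("pics/wrist10.npz");c=[d[k] for k in d.files]
f=lambda u,v,z:ray("wrist",((u+.5)/4-.5+180,(v+.5)/2.5-.5+5),z,c)[:2]
ang=lambda a,b:np.arctan2(*(a-b)[::-1])
L=f(176,120,.016),f(189,560,.016);R=f(433,200,.016),f(407,560,.016)
print("rail dirs",ang(*L),ang(*R))
th=(ang(*L)+ang(*R))/2
G=[(f(278,300,.014)+f(326,300,.014))/2,(f(277,480,.014)+f(322,480,.014))/2];print("groove dir",ang(*G))
la=[f(310.5,75,.12),f(307,185,.12),f(304.5,268,.12)];print("lamp",la,"dir",ang(la[0],la[2]))
for th in (th,1.371):
    y=np.array([np.cos(th),np.sin(th)]);x=np.array([y[1],-y[0]])
    ref=np.array([.6555,-.1733]);s=lambda p:((p-ref)@x*1000).round(1)
    print(th,"x-offsets mm L,R",[s(p) for p in L],[s(p) for p in R],"mid",(s(L[0])+s(L[1])+s(R[0])+s(R[1]))/4,"groove",[s(p) for p in G],"lamp",[s(p) for p in la])
    print("lamp ring front y mm",((f(304,290,.12)-ref)@y*1000))
E
```

```text
rail dirs 1.369970483575112 1.3726478039256946
groove dir 1.3756574629384863
lamp [array([ 0.68270099, -0.03807601]), array([ 0.67564238, -0.07181028]), array([ 0.66990855, -0.09937029])] dir 1.3650444879815666
1.3713091437504032 x-offsets mm L,R [np.float64(-39.5), np.float64(-39.8)] [np.float64(39.3), np.float64(39.5)] mid -0.125 groove [np.float64(-0.6), np.float64(-0.2)] lamp [np.float64(-0.1), np.float64(-0.4), np.float64(-0.5)]
lamp ring front y mm 67.51986706449262
1.371 x-offsets mm L,R [np.float64(-39.5), np.float64(-39.8)] [np.float64(39.2), np.float64(39.6)] mid -0.12499999999999822 groove [np.float64(-0.6), np.float64(-0.2)] lamp [np.float64(-0.2), np.float64(-0.4), np.float64(-0.6)]
lamp ring front y mm 67.51969873640029
```

The measurements agree to under 1 mm: light axis at (0.6555, -0.1733), direction 1.371 rad. I'll align up here first, then lower.

```bash
python3 -m handwheel '[{"jaw":3,"delta_pos":[-0.005,0,0],"turn":0.0035},{"jaw":3,"delta_pos":[-0.005,0,0],"turn":0.0035},{"jaw":3,"delta_pos":[-0.005,0,0.02],"turn":0.0035},{"jaw":3,"delta_pos":[-0.005,0,0.04],"turn":0.0035},{"jaw":3,"delta_pos":[-0.005,0,0.04],"turn":0.0035},{"jaw":3,"delta_pos":[-0.005,0,0.04],"turn":0.0035}]'; python3 - <<'E'
from h import *
goto([.6555,-.1733,.1135],1.371)
im=camera("scene")[:,:,::-1]; cv2.imwrite("pics/scene11c.png",cv2.resize(im[60:250,80:300],None,fx=3,fy=3,interpolation=cv2.INTER_CUBIC))
E
```

```text
clock: 11.65
position: [0.655, -0.1739, 0.2013]
ee_rot: [0.775, 0.632, -0.0, -0.001]
ft_force: [-0.4, -0.8, 0.2]
grip_width: 0.141
pos [ 0.655  -0.1739  0.2013] yaw 1.3693 tilt [-1.6e-03  4.0e-04 -1.0e+00] delta tool [0.0007 0.0006 0.0878] turn -0.001703907765787882 scaled -0.0005
clock 11.65 grip 0.14095393263097308 F [-0.35 -0.81  0.17] q [-0.4   0.6   0.9   1.38 -0.47  1.38  0.3 ]
```

View pics/scene11c.png

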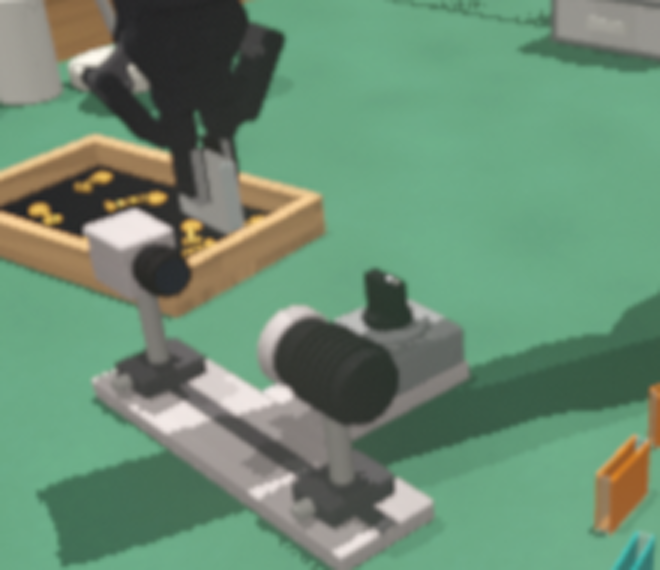

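The cell (~(215,185)) hangs above the gap between lens and lamp and is aligned with the rail. Lowering.

```bash
python3 -m handwheel '[{"jaw":3,"delta_pos":[0.0007,0.0005,0.02],"turn":0},{"jaw":3,"delta_pos":[0.0007,0.0005,0.035],"turn":0},{"jaw":3,"delta_pos":[0.0007,0.0005,0.05],"turn":0},{"jaw":3,"delta_pos":[0.0007,0.0005,0.065],"turn":0},{"jaw":3,"delta_pos":[0.0007,0.0005,0.078],"turn":0},{"jaw":3,"delta_pos":[0.0007,0.0005,0.088],"turn":0},{"jaw":3,"delta_pos":[0.0007,0.0005,0.088],"turn":0},{"jaw":3,"delta_pos":[0.0007,0.0005,0.088],"turn":0},{"jaw":3,"delta_pos":[0.0007,0.0005,0.088],"turn":0}]'; python3 - <<'E'
from h import *
goto([.6555,-.1733,.1135],1.371)
np.savez("pics/wrist12.npz",*cal("wrist"));im=camera("wrist")[:,:,::-1]; cv2.imwrite("pics/wrist12.png",im)
im=camera("scene")[:,:,::-1]; cv2.imwrite("pics/scene12.png",im);cv2.imwrite("pics/scene12c.png",cv2.resize(im[60:250,80:300],None,fx=3,fy=3,interpolation=cv2.INTER_CUBIC))
im=camera("top")[:,:,::-1]; cv2.imwrite("pics/top12.png",im)
goto([.6555,-.1733,.1135],1.371)
E
```

```text
clock: 12.45
position: [0.6566, -0.1738, 0.1148]
ee_rot: [0.775, 0.632, 0.0, 0.001]
ft_force: [0.1, 0.0, -0.8]
grip_width: 0.142
pos [ 0.6566 -0.1738  0.1148] yaw 1.3692 tilt [ 1.3e-03 -3.0e-04 -1.0e+00] delta tool [ 0.0003 -0.0011  0.0013] turn -0.0017920902877830436 scaled -0.0006
clock 12.45 grip 0.14202251976036823 F [ 0.11  0.03 -0.81] q [-0.38  0.67  0.86  1.48 -0.52  1.23  0.34]
pos [ 0.6565 -0.1737  0.1146] yaw 1.3693 tilt [ 1.3e-03 -1.0e-04 -1.0e+00] delta tool [ 0.0002 -0.0011  0.0011] turn -0.0017473051841196963 scaled -0.0006
clock 12.6 grip 0.13982612389632668 F [ 0.15  0.38 -0.27] q [-0.38  0.67  0.86  1.48 -0.52  1.23  0.34]
```

View pics/scene12c.png

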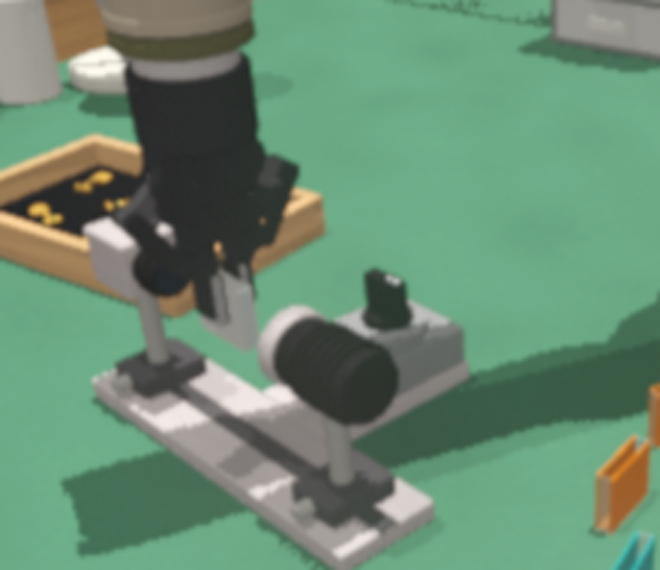

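View pics/wrist12.png

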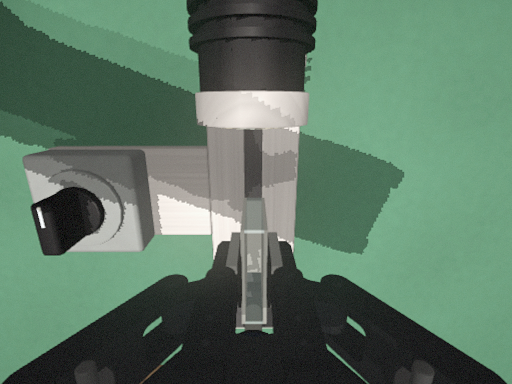

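The cell hangs between lens and lamp, in line with the lamp head (ring spans 195–309, cell ~256), and nothing touches. I'll trim 1 mm sideways and let it settle.

```bash
python3 -m handwheel '[{"jaw":3,"delta_pos":[0,-0.001,0.001],"turn":0},{"jaw":3,"delta_pos":[0,-0.001,0.001],"turn":0},{"jaw":3,"delta_pos":[0,-0.001,0.001],"turn":0},{"jaw":3,"delta_pos":[0,-0.001,0.001],"turn":0},{"jaw":3,"delta_pos":[0,-0.001,0.001],"turn":0},{"jaw":3,"delta_pos":[0,-0.001,0.001],"turn":0},{"jaw":3,"delta_pos":[0,-0.001,0.001],"turn":0}]'; python3 - <<'E'
from h import *
goto([.6555,-.1733,.1135],1.371)
c=cal("wrist");im=camera("wrist")[:,:,::-1];cv2.imwrite("pics/w13.png",cv2.resize(im[60:340,170:340],None,fx=3.5,fy=2.1,interpolation=cv2.INTER_CUBIC))
np.savez("pics/w13.npz",*c)
goto([.6555,-.1733,.1135],1.371)
E
```

```text
clock: 13.18
position: [0.6551, -0.1733, 0.1127]
ee_rot: [0.775, 0.632, 0.0, -0.0]
ft_force: [0.0, 0.5, -0.8]
grip_width: 0.136
pos [ 0.6551 -0.1733  0.1127] yaw 1.3693 tilt [ 0.e+00  1.e-04 -1.e+00] delta tool [ 0.0001  0.0004 -0.0008] turn -0.0017395411740510625 scaled -0.0006
clock 13.1833 grip 0.1361623964541693 F [ 0.    0.46 -0.79] q [-0.38  0.67  0.86  1.48 -0.52  1.23  0.34]
pos [ 0.6551 -0.1733  0.1127] yaw 1.3693 tilt [-0.  0. -1.] delta tool [ 0.0001  0.0004 -0.0008] turn -0.0016905014874679658 scaled -0.0005
clock 13.2333 grip 0.14066251682687841 F [-0.32  0.13 -1.07] q [-0.38  0.67  0.86  1.48 -0.52  1.23  0.34]
```

View pics/w13.png

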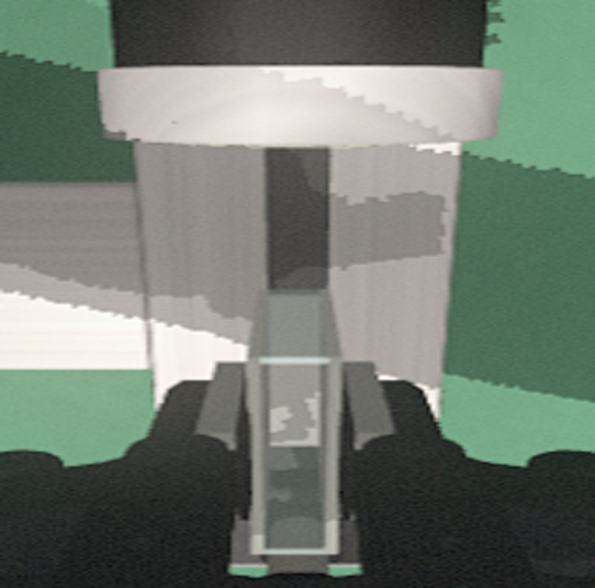

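View pics/top12.png

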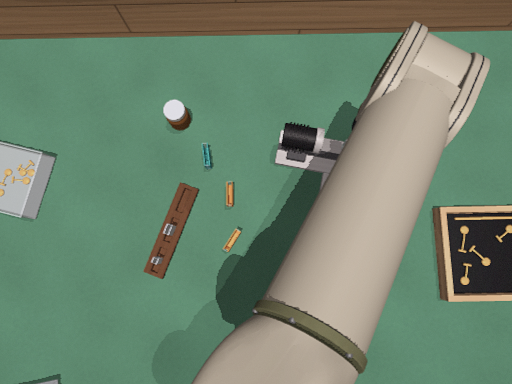

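```bash
python3 - <<'E'
from h import *
d=np.load("pics/w13.npz");c=[d[k] for k in d.files]
f=lambda u,v,z:ray("wrist",((u+.5)/3.5-.5+170,(v+.5)/2.1-.5+60),z,c)[:2]
th=1.371;y=np.array([np.cos(th),np.sin(th)]);x=np.array([y[1],-y[0]]);ref=np.array([.6555,-.1733])
for n,p in dict(ring=f(300,105,.12),cell_far=f(295,358,.142),cell_near=f(294.5,553,.142),groove=f(298,250,.014)).items():print(n,((p-ref)@x*1000).round(1),((p-ref)@y*1000).round(1))
E
```

```text
ring -0.3 75.2
cell_far -1.1 23.8
cell_near -1.3 -28.0
groove -0.4 13.0
```

```bash
python3 -c "
from workcell import *
print(get_obs()['joint_velocities'].round(3)); print(hand_in())"
```

```text
[ 0.     0.001 -0.001  0.001 -0.001  0.001  0.001]
the job is handed in; nothing more can be done
None
```

I turned the lamp switch on to its stop, lifted the long cell from the rack by its frosted sides and lowered it into the light path. I handed in at about 13.2 s with it still held there; `hand_in()` gives no verdict.

Last checks:
- **Switch:** I turned it about 1.44 rad, until torque built up at the stop. The later pictures show its bar still parallel to the rail.
- **Cell position:** By the wrist picture, its ends are about 0.8–1.0 mm to one side of the lamp centre (1.1–1.3 mm from my stand estimate). It is about 2 mm from midway along the path. From the gripper pose, its centre is at about 119 mm and it is upright.
- **Grip and contact:** The jaws read about 12 mm open on the 12.5 mm cell at a 40 N setting. The outside force on the tool is about 1 N, so I saw no sign of contact with the stand.
- **Stillness:** Joint speeds were about 0.001 rad/s.
- **Other objects:** The top view shows the two shorter cells and the bottle where they started.

None of the checks failed. The only disagreement was 1–3 mm between different estimates of the stand position, before the final close-up measurement. I had no direct reading of the contact force on each side of the cell or of the switch angle.

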